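# Close the disc cutter and set its punch

### The job

Get the disc cutter ready to strike: take the loose guide plate and lay it over the two studs of the die block with its large hole above the silver strip, feeling for the studs by sliding it lightly until its holes drop over them and it sits flat, fully home on the die. Then take the large punch from its wooden stand and stand it upright in the plate's large hole, down on the strip. The die block is clamped somewhere along its holder, so never force the plate, and leave the small punch, the pitch lump and the hammer where they are.

Things in the scene. Friction and masses are not known exactly. Their poses are not given: they have to be found in the camera images.
- shoe: The disc cutter's dark steel holder, fixed: slab 260 x 92 x 12 mm with two low rails (tops 25 mm up) forming a channel along its x axis. Origin: centre of its underside, on the bench; z up. In the channel is clamped the bright steel die block, 160 x 50 mm, long side along the holder's x. Brass clamp screws stick out on the -y side, below 27 mm.
- seat (a point): Point on the holder, 42 mm above its origin: the height of the die's two end pads on which the plate seats. The die has the holder's yaw and y, but its centre lies up to 12 mm either way along the holder's x from this point: not measured. It is stiff. Across it, 10 mm to +x of the die's centre, lies a silver strip 28 mm wide, top at 41.5 mm, sticking out 35 mm on the holder's +y side.
- stud_level (a point): Point on the holder, 60 mm above its origin: the height of the tops of the die's two upright studs, which stand 50 mm either side of the die's (unmeasured) centre along the holder's x. Each is 8 mm in diameter, its last 1 mm tapered to 6.8 mm. A plate resting on both stud tops has its underside here; home, it is 18 mm lower.
- plate: The guide plate, loose, flat on the bench at the start: steel, 160 x 50 x 10 mm, 0.45 to 0.7 kg. Origin: centre of its underside; x along its long side, z up. Holes on its long centre line: two of 10 mm for the studs at x = +50 and -50 mm, the large one of 22 mm at x = +10, a small one of 14 mm at x = -15 mm. Starts within 45 degrees of the holder's yaw. Gripped from above across its width.
- plate_hole2 (a point): The centre of the guide plate's large (22 mm) hole at the plate's top face, 10 mm towards the plate's +x from its centre and 10 mm above its underside.
- plate_end (a point): The middle of the plate's +x end (the end nearer its large hole), at the top face, 80 mm from its centre. On the die it belongs on the holder's +x side.
- punch: The large punch: steel cylinder 20 mm in diameter, 62 mm long, about 0.15 kg, standing loose in a well of the wooden stand, its foot 14 mm above the bench, the upper 46 mm standing out. Origin: centre of its foot, z up along its axis.
- stand: The wooden punch stand, fixed: 60 x 130 x 30 mm high, with two wells 16 mm deep on its y axis, the large punch's at y = +35 mm and the small punch's at y = -35 mm. Origin: centre of its underside.
- small_punch: The small punch, 12 mm in diameter and 62 mm long, standing in the stand's other well; not needed. Origin: centre of its foot.
- pitch: Dark lump of chaser's pitch with a small silver star on it, 72 mm across, 33 mm high; to be left alone. Origin: centre of its underside.
- hammer: Chasing hammer lying on the bench to the left, handle 200 mm; to be left alone. Origin: under its head.
Not all that is in view belongs to the job. What is meant by the plate is not blue, red or turquoise, and is the smaller of those in its own colour.

How it is judged:
By the outcome, as a careful person would: the job done as asked, in the order asked, and still so for the second after the job is handed in, with the robot touching nothing.
It also fails if it takes over 72 s, if anything falls off the work surface, if the arm or the gripper's body presses on something with over 40 N, if the wrist force passes 120 N, or if a joint passes its speed limit or range.

### The arm

A 7-joint arm with a two-finger parallel gripper is mounted at the origin on the work surface. World frame = base frame: x ahead of the robot, y to its left, z up, the work surface at z = 0. Lengths are in m, angles in rad, forces in N, time in s.
With the tool pointing down it reaches from about 0.4 to 0.9 m from the base axis. Payload 5.6 kg.
Tool frame: the origin (TCP) lies at the very end of the fingers, on their centre line; the grasp point (between the pads) lies 19 mm behind it; z points along the fingers, y is the line along which they close (so a half turn about z gives the same grasp; the last joint's range is limited). The gripper opens to 92 mm and grips with 3 to 60 N. Pads are 20 mm wide; open, the fingers measure 128 mm over their backs; the gripper's body (75 mm by 189 mm) begins 69 mm behind the grasp point.
Start: joints at [1.238, 0.468, -0.012, 1.603, 0.006, 1.071, -0.056], TCP at [0.186, -0.623, 0.215] pointing down, gripper open.
Joint ranges: [-2.53, 2.53], [-0.31, 2.02], [-1.57, 1.55], [0.28, 2.44], [-1.29, 4.43], [0.15, 1.84], [-2.92, 2.92]. Speed limits (rad/s): [2.57, 2.57, 3.14, 3.14, 3.14, 3.14, 3.14].

### API

Orientations are given as a rotation vector (axis times angle).
In Python, from plant import sense, read_camera, camera_info, job_done gives the robot as it stands.
- The arm moves only by the shell command python3 -m handwheel FILE [FORCE], which reads ROWS from the file FILE. ROWS is a JSON list of rows, 1 to 12 of them, each written [[rx, ry, rz], [dx, dy, dz], opening]: a rotation vector rx, ry, rz in a scale on which 1.0 is 90 degrees, then dx, dy, dz in shares of 1 m (1.0 is 1 m), then the opening from 0.0 (shut) to 1.0 (fully open); each row shifts and turns the commanded pose from where the row before left it, along the tool's axes as they then stand; what a row does not reach is not made up. A row lasts 1/12 s, in which the tool goes at most 0.0417 m and 0.125 rad, less where a joint would pass 70% of its speed; a pose out of reach is approached as far as the arm can. The fingers move at their own pace and stop on an object; FORCE is the grip in N (left out, the last holds). Time passes only in rows, so rows that do not move let the fingers close. It prints the time, the measured TCP pose, the force, the opening and the grip force at its end. Input that does not fit is refused with a message, and nothing moves.
- sense(): the state, without advancing time (a new reading comes with each control period).
- read_camera(name): name is "scene" or "top" or "wrist"; returns the picture (420x560x3 uint8, red, green, blue); there is no depth.
- camera_info(name): a dict with "fx", "fy", "cx", "cy" (pixels), "k1" (the pictures are not rectified: a ray, as slopes to the right and down, at radius r is drawn at 1 + k1 r^2 times it, then the intrinsics apply), "cam_to_world" (4x4, takes a point from camera to world coordinates); the wrist camera has in their place "T_tool_cam" (4x4, takes a point from camera to tool coordinates, whose origin is the TCP and whose axes are the flange's). Camera axes: x right, y down, z forward; pixel columns grow to the right and rows downward; lengths in m; the calibration is good to about 2 mm. A picture is of the moment at which its call begins: read the wrist's pose just before it. camera_info takes no time and is no camera call.
- job_done(): hands the job in; it is judged then, once.
The state is a dict: "time": time; "joint_pos": joint angles; "qvel": joint speeds; "joint_torque": joint torques, N m; "tcp_pos": TCP position; "orientation": TCP orientation; "force": force on the tool from outside, world axes, zero at the start; "moment": the same for the moment, N m; "grip_width": opening from 0.0 (shut) to 1.0 (fully open); "finger_force": force on a finger pad.
Only numpy, scipy, OpenCV 4.12 (cv2) and the standard library are available. Lean on these libraries where they do the work, as an engineer would, in place of code of your own. Each camera call takes 0.05 s, during which the arm holds its last target. There are 200 camera calls.

## Working session

There is one attempt and no reset: what is moved stays moved. The work goes in short steps, Python scripts to look and compute and a shell command to move; the robot and the scene stay as the last step left them, time stands still between calls to the robot, and variables do not carry over. Pictures are saved under pics/ and viewed, at most 10 in all, crops included, and the job is handed in when it is done.

```bash
ls; mkdir -p pics; python3 - <<'E'
from plant import *
import cv2,numpy as np
for n in("scene","top"):
    im=read_camera(n); cv2.imwrite(f"pics/{n}0.png",im[:,:,::-1]); c=camera_info(n); print(n,{k:np.round(v,4).tolist() for k,v in c.items()})
print({k:np.round(v,4).tolist() for k,v in camera_info("wrist").items()})
print(sense())
E
```

```text
pics
scene {'fx': 512.3864, 'fy': 512.3864, 'cx': 272.1568, 'cy': 204.6695, 'k1': -0.104, 'cam_to_world': [[-0.4722, 0.5148, -0.7155, 1.467], [0.8814, 0.2642, -0.3916, 0.5645], [-0.0126, -0.8156, -0.5785, 0.8572], [0.0, 0.0, 0.0, 1.0]]}
top {'fx': 476.6112, 'fy': 476.6112, 'cx': 275.815, 'cy': 207.1554, 'k1': 0.0215, 'cam_to_world': [[-0.017, -0.9918, 0.1269, 0.3306], [-0.9996, 0.0198, 0.0212, -0.0046], [-0.0235, -0.1265, -0.9917, 1.2916], [0.0, 0.0, 0.0, 1.0]]}
{'fx': 299.2605, 'fy': 299.2605, 'cx': 275.018, 'cy': 209.6006, 'k1': -0.051, 'T_tool_cam': [[-0.0003, -0.9716, -0.2368, 0.0659], [1.0, -0.0002, -0.0002, 0.0007], [0.0002, -0.2368, 0.9716, -0.1698], [0.0, 0.0, 0.0, 1.0]]}
{'time': 0.1, 'joint_pos': array([ 1.23801149,  0.46827903, -0.01160163,  1.60349753,  0.00599217,
        1.07138083, -0.05630301]), 'qvel': array([ 0.00149527, -0.00218302, -0.00038543, -0.00263351,  0.00045242,
        0.00023021, -0.00166781]), 'joint_torque': array([ 1.18119624e-03, -5.21640658e+01, -1.24371177e-02, -2.44365621e+01,
       -5.67913998e-02,  1.40757623e-02,  2.09729996e-05]), 'tcp_pos': array([ 0.18552938, -0.6224363 ,  0.2137562 ]), 'orientation': array([-3.10720999e+00, -4.53273421e-01,  5.10126644e-04]), 'force': array([-0.26805489,  0.336956  , -0.06635879]), 'moment': array([0.00192248, 0.01159928, 0.02786293]), 'finger_force': 0.0, 'grip_width': 1.0003757529244834}
```

View pics/top0.png

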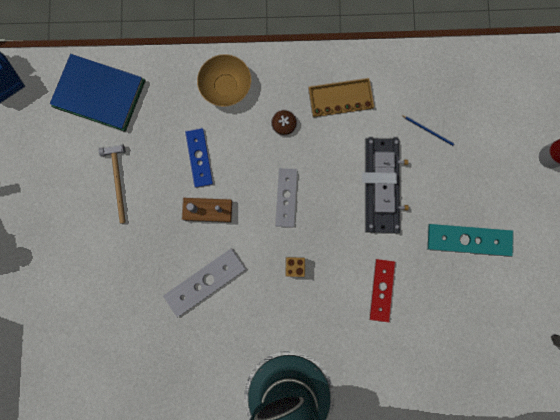

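View pics/scene0.png

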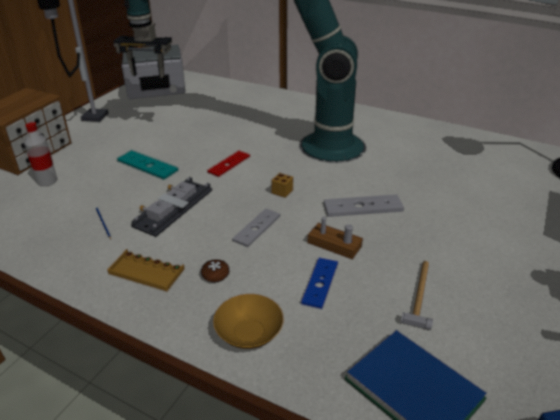

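The top view shows the small grey plate at about (287,197), the holder at (383,185), the stand at (207,210), and a larger grey decoy plate at (205,282). I'll enlarge it to read the pixels.

```bash
python3 - <<'E'
import cv2,numpy as np
im=cv2.imread("pics/top0.png")
a=cv2.resize(im[125:245,265:425],None,fx=5,fy=5,interpolation=cv2.INTER_CUBIC)
cv2.imwrite("pics/c1.png",a)
E
```

```text
(no output)
```

View pics/c1.png

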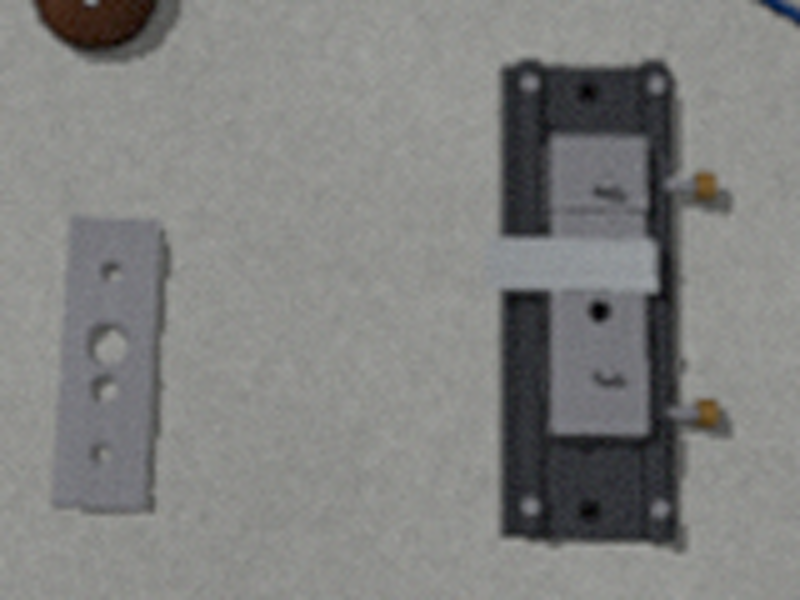

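The plate's holes are at crop (112,270), (107,345), (105,390) and (102,454), so the large hole is nearer the top. The holder's bolt heads are at (530,83), (656,84), (530,507) and (660,508). The die runs from rows 135 to 437, and the strip sticks out to the left, so holder +x is image-up.

```bash
cat > h.py <<'E'
from plant import *
import numpy as np, cv2
from scipy.spatial.transform import Rotation as R
def tool():
    s=sense(); T=np.eye(4); T[:3,:3]=R.from_rotvec(s["orientation"]).as_matrix(); T[:3,3]=s["tcp_pos"]; return T
def cam(n,T=None):
    c=camera_info(n); return c,(c["cam_to_world"] if n!="wrist" else T@c["T_tool_cam"])
def px2w(n,uv,z,T=None):
    c,M=cam(n,T); M=np.array(M); K=np.array([[c["fx"],0,c["cx"]],[0,c["fy"],c["cy"]],[0,0,1.]])
    p=cv2.undistortPoints(np.array(uv,float).reshape(-1,1,2),K,np.array([c["k1"],0,0,0,0.]))[:,0]
    d=np.c_[p,np.ones(len(p))]@M[:3,:3].T; z=np.broadcast_to(z,len(p))
    return M[:3,3]+d*((z-M[2,3])/d[:,2])[:,None]
def w2px(n,P,T=None):
    c,M=cam(n,T); K=np.array([[c["fx"],0,c["cx"]],[0,c["fy"],c["cy"]],[0,0,1.]]); I=np.linalg.inv(M)
    return cv2.projectPoints(np.array(P,float).reshape(-1,1,3),cv2.Rodrigues(I[:3,:3])[0],I[:3,3],K,np.array([c["k1"],0,0,0,0.]))[0][:,0]
def to(target,yaw=None):
    "shift in tool axes to a world TCP target, and turn about tool z to bring tool x to yaw"
    T=tool(); d=T[:3,:3].T@(np.array(target)-T[:3,3]); y=np.arctan2(T[1,0],T[0,0])
    print("tool shift",np.round(d,4),"yaw now",round(y,4),"rz",None if yaw is None else round(-(yaw-y),4),"tilt",np.round(T[:2,2],4))
E
python3 - <<'E'
from h import *
f=lambda L:(np.array(L)+.5)/5-.5+[265,125]
ph=px2w("top",f([(112,270),(107,345),(105,390),(102,454)]),.01);print(ph.round(4))
pc=px2w("top",f([(70,217),(161,220),(153,510),(53,508)]),.01);print(pc.round(4),pc.mean(0))
b=px2w("top",f([(530,83),(656,84),(660,508),(530,507)]),.026);print(b.round(4),b.mean(0))
d=px2w("top",f([(551,135),(649,135),(649,437),(549,436)]),.042);print(d.round(4),d.mean(0))
print(px2w("top",f([(608,190),(608,380)]),.06))
print("stand",px2w("top",[(191,208),(219,209)],.07))
def yaw(a,b): v=a-b; return np.arctan2(v[1],v[0])
print(yaw(ph[0],ph[3]),yaw(pc[0],pc[3]),yaw(pc[1],pc[2]),yaw(b[0],b[3]),yaw(b[1],b[2]))
m=pc.mean(0); to([m[0]-.05,m[1],.2],yaw(pc[0],pc[3]))
E
```

```text
[[ 0.5726 -0.0091  0.01  ]
 [ 0.5312 -0.0056  0.01  ]
 [ 0.5065 -0.004   0.01  ]
 [ 0.4716 -0.0017  0.01  ]]
[[ 0.6026  0.0133  0.01  ]
 [ 0.5998 -0.0365  0.01  ]
 [ 0.4408 -0.0286  0.01  ]
 [ 0.4429  0.0253  0.01  ]] [ 0.52149881 -0.00663145  0.01      ]
[[ 0.6676 -0.2375  0.026 ]
 [ 0.6653 -0.3051  0.026 ]
 [ 0.4354 -0.2962  0.026 ]
 [ 0.4372 -0.2279  0.026 ]] [ 0.55138196 -0.26667191  0.026     ]
[[ 0.6346 -0.2445  0.042 ]
 [ 0.6334 -0.2963  0.042 ]
 [ 0.4715 -0.2886  0.042 ]
 [ 0.4731 -0.2366  0.042 ]] [ 0.55312957 -0.26649794  0.042     ]
[[ 0.6000625  -0.26944523  0.06      ]
 [ 0.4996313  -0.26486658  0.06      ]]
stand [[0.48911213 0.24145352 0.07      ]
 [0.48505169 0.16869496 0.07      ]]
-0.07334393113817955 -0.07499614655564156 -0.04954101084282657 -0.041575267430021684 -0.038953381250067816
tool shift [ 0.45   -0.5084  0.0145] yaw now 0.2897 rz 0.3647 tilt [-0.0005  0.0014]
```

Careful with the scale: turns go in shares of 90 degrees. That gives: 0.11 rad / 1.5708 = 0.07.

```bash
echo '[[[0,0,0],[0.035,-0.018,0],1],[[0,0,0],[0.035,-0.018,0],1],[[0,0,0],[0.035,-0.018,0],1],[[0,0,0],[0.035,-0.018,0],1],[[0,0,0],[0.035,-0.018,0],1],[[0,0,0],[0.035,-0.018,0],1],[[0,0,0],[0.035,-0.018,0],1],[[0,0,0],[0.035,-0.018,0],1],[[0,0,0],[0.035,-0.018,0],1],[[0,0,0],[0.035,-0.018,0],1],[[0,0,0],[0.035,-0.018,0],1],[[0,0,0],[0.035,-0.018,0],1]]' > next.json && python3 -m handwheel next.json
echo '[[[0,0,0],[0.035,-0.018,0],1],[[0,0,0.07],[0,0,0],1],[[0,0,0.07],[0,0,0],1],[[0,0,0.07],[0,0,0],1],[[0,0,0],[0,0,0],1],[[0,0,0],[0,0,0],1]]' > next.json && python3 -m handwheel next.json
python3 - <<'E'
from h import *
T=tool(); im=read_camera("wrist"); np.save("Tw1.npy",T); cv2.imwrite("pics/w1raw.png",im[:,:,::-1])
cv2.imwrite("pics/w1.png",cv2.resize(im[:,:,::-1],None,fx=1.42,fy=1.42,interpolation=cv2.INTER_CUBIC))
E
```

```text
time: 1.1
tcp_pos: [0.5274, -0.2943, 0.2143]
orientation: [-3.108, -0.453, 0.001]
force: [0.9, -0.5, -0.6]
grip_width: 0.996
finger_force: 0.0
time: 1.6
tcp_pos: [0.5547, -0.2685, 0.2142]
orientation: [-3.141, 0.058, 0.001]
force: [-0.3, 0.8, -0.5]
grip_width: 1.001
finger_force: 0.0
```

View pics/w1.png

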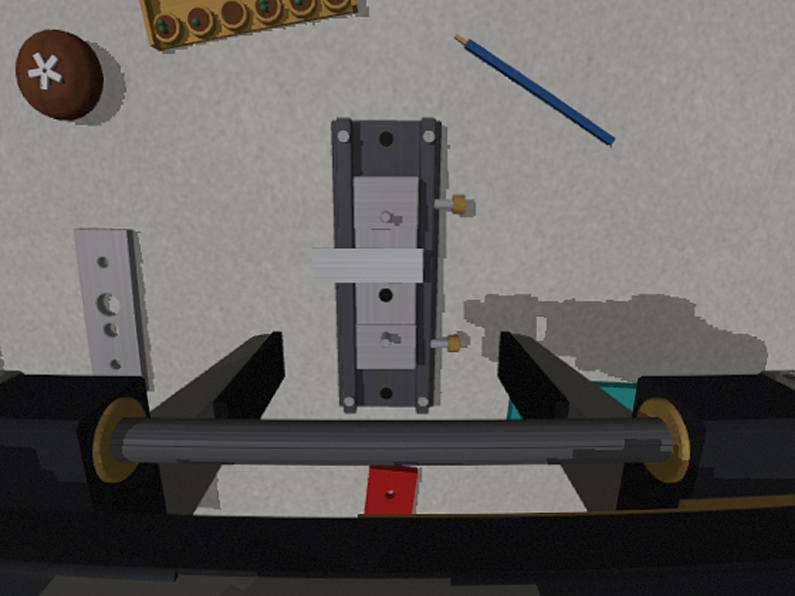

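The wrist view shows the whole holder. The stud tops are at about (386,216) and (385,339), the bolt heads at (343,136), (429,136), (422,402) and (349,402), and the plate's holes on the left at (102,262), (108,304), (111,330) and (115,365).

```bash
python3 - <<'E'
from h import *
T=np.load("Tw1.npy"); f=lambda L:(np.array(L)+.5)/1.42-.5
yaw=lambda a,b: np.arctan2(*(a-b)[[1,0]])
s=px2w("wrist",f([(385.5,216),(385,339)]),.06,T);print("studs",s.round(4),s.mean(0),yaw(s[0],s[1]),np.linalg.norm(s[0]-s[1]))
b=px2w("wrist",f([(343,136),(429,136),(422.5,402),(349,402)]),.026,T);print("bolts",b.round(4),b.mean(0),yaw(b[0],b[3]),yaw(b[1],b[2]))
d=px2w("wrist",f([(354,177),(418.5,177),(415,369),(357,369)]),.042,T);print("die",d.round(4),d.mean(0))
h=px2w("wrist",f([(102.5,262),(108,304),(111,330),(115.5,365)]),.01,T);print("plate",h.round(4),h[[0,3]].mean(0),yaw(h[0],h[3]),np.linalg.norm(h[0]-h[3]))
E
```

```text
studs [[ 0.6051 -0.2671  0.06  ]
 [ 0.5079 -0.2628  0.06  ]] [ 0.55648561 -0.26496321  0.06      ] -0.04431870409495647 0.09733216201888589
bolts [[ 0.6679 -0.2352  0.026 ]
 [ 0.6653 -0.3039  0.026 ]
 [ 0.4331 -0.2941  0.026 ]
 [ 0.4357 -0.2261  0.026 ]] [ 0.55051213 -0.26480322  0.026     ] -0.039443754299866234 -0.04234563797013654
die [[ 0.6351 -0.2436  0.042 ]
 [ 0.6332 -0.2937  0.042 ]
 [ 0.4732 -0.2871  0.042 ]
 [ 0.4751 -0.237   0.042 ]] [ 0.55415905 -0.26535076  0.042     ]
plate [[ 0.5729 -0.0074  0.01  ]
 [ 0.5334 -0.0049  0.01  ]
 [ 0.5081 -0.0027  0.01  ]
 [ 0.4727  0.      0.01  ]] [ 0.52276675 -0.00367608  0.01      ] -0.07381481988817033 0.1004465982394462
```

To row units: 0.037 rad / 1.5708 = 0.0236.

```bash
echo '[[[0,0,0],[-0.0053,-0.0328,0.012],1],[[0,0,0],[-0.0053,-0.0328,0.012],1],[[0,0,0],[-0.0053,-0.0328,0.012],1],[[0,0,0],[-0.0053,-0.0328,0.012],1],[[0,0,0],[-0.0053,-0.0328,0.012],1],[[0,0,0],[-0.0053,-0.0328,0.012],1],[[0,0,0],[-0.0053,-0.0328,0.012],1],[[0,0,0],[-0.0053,-0.0328,0.012],1],[[0,0,0.0236],[0,0,0.03],1],[[0,0,0],[0,0,0.03],1],[[0,0,0],[0,0,0],1],[[0,0,0],[0,0,0],1]]' > next.json && python3 -m handwheel next.json 40
python3 - <<'E'
from h import *
to([.5225,-.0045,.002],-.074)
T=tool(); im=read_camera("wrist"); np.save("Tw2.npy",T)
cv2.imwrite("pics/w2.png",cv2.resize(im[:,:,::-1],None,fx=1.42,fy=1.42,interpolation=cv2.INTER_CUBIC))
E
```

```text
time: 2.65
tcp_pos: [0.5224, -0.005, 0.0577]
orientation: [3.139, -0.119, -0.005]
force: [-1.0, 0.4, 0.7]
grip_width: 1.0
finger_force: 0.0
tool shift [ 0.0003 -0.0005  0.0557] yaw now -0.076 rz -0.002 tilt [-0.0034  0.0001]
```

View pics/w2.png

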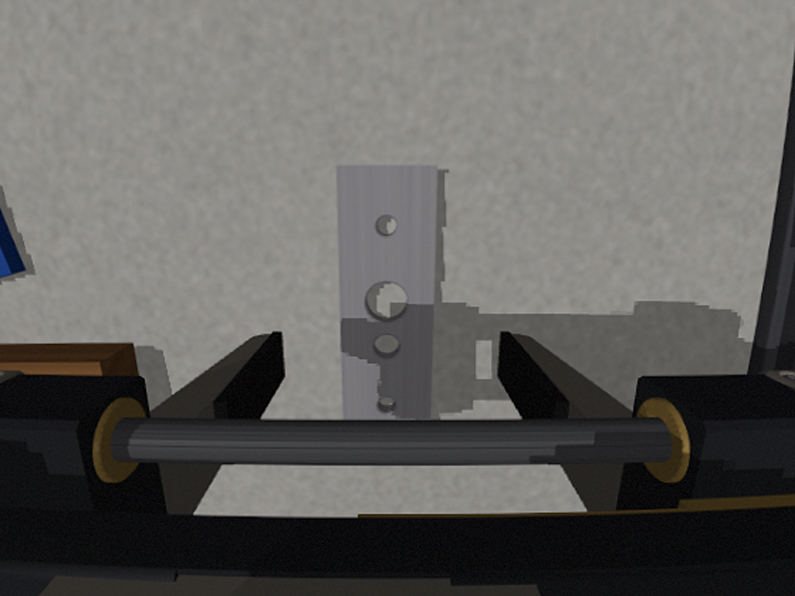

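The plate is centred between the fingers, with its holes at (386,225), (387,300), (387,345) and (387,405). I'll descend and grip it.

```bash
python3 - <<'E'
from h import *
T=np.load("Tw2.npy"); f=lambda L:(np.array(L)+.5)/1.42-.5
h=px2w("wrist",f([(386,225),(386.5,300),(387,345),(387,405)]),.01,T);print(h.round(4));h=(h-T[:3,3])@T[:3,:3];print((h-[.05,0,0]).round(4)[0],(h-[.01,0,0]).round(4)[1],(h+[.05,0,0]).round(4)[3])
E
echo '[[[0,0,0],[0,0,0.025],1],[[0,0,0],[0,0,0.02],1],[[0,0,0],[0,0,0.01],1],[[0,0,0],[0,0,0],1],[[0,0,0],[0,0,0],0.5],[[0,0,0],[0,0,0],0.4],[[0,0,0],[0,0,0],0.4],[[0,0,0],[0,0,0],0.4],[[0,0,0],[0,0,0],0.4],[[0,0,0],[0,0,0],0.4]]' > next.json && python3 -m handwheel next.json 40
```

```text
[[ 5.733e-01 -7.200e-03  1.000e-02]
 [ 5.343e-01 -4.400e-03  1.000e-02]
 [ 5.092e-01 -2.700e-03  1.000e-02]
 [ 4.734e-01  1.000e-04  1.000e-02]]
[ 0.0011 -0.0017  0.0475] [ 0.002  -0.0015  0.0477] [ 0.001  -0.0014  0.0479]
time: 3.53
tcp_pos: [0.5238, -0.0048, 0.004]
orientation: [-3.139, 0.121, -0.001]
force: [-0.3, 2.5, 0.8]
grip_width: 0.585
finger_force: 2.5
```

```bash
echo '[[[0,0,0],[0,0,0.0015],0.65],[[0,0,0],[0,0,0],0.65],[[0,0,0],[0,0,0],0.3],[[0,0,0],[0,0,0],0.3],[[0,0,0],[0,0,0],0.3],[[0,0,0],[0,0,0],0.3],[[0,0,0],[0,0,0],0.3],[[0,0,0],[0,0,0],0.3]]' > next.json && python3 -m handwheel next.json 45
python3 - <<'E'
from h import *
to([.5225,-.0045,.002],-.042)
E
```

```text
time: 4.2
tcp_pos: [0.5234, -0.0043, 0.0019]
orientation: [-3.139, 0.121, 0.0]
force: [0.2, 2.4, -2.1]
grip_width: 0.533
finger_force: 45.0
tool shift [-0.0009  0.0003 -0.0001] yaw now -0.0768 rz -0.0348 tilt [-0.0001  0.0005]
```

To row units: -0.035 rad / 1.5708 = -0.0223.

```bash
echo '[[[0,0,0],[0,0,-0.01],0.3],[[0,0,0],[0,0,-0.03],0.3],[[0,0,0],[0,0,-0.03],0.3],[[0,0,0],[0,0,-0.03],0.3],[[0,0,-0.0223],[0,0,0],0.3],[[0,0,0],[0,0,0],0.3],[[0,0,0],[0,0,0],0.3]]' > next.json && python3 -m handwheel next.json
echo '[[[0,0,0],[0.0043,0.0259,0],0.3],[[0,0,0],[0.0043,0.0259,0],0.3],[[0,0,0],[0.0043,0.0259,0],0.3],[[0,0,0],[0.0043,0.0259,0],0.3],[[0,0,0],[0.0043,0.0259,0],0.3],[[0,0,0],[0.0043,0.0259,0],0.3],[[0,0,0],[0.0043,0.0259,0],0.3],[[0,0,0],[0.0043,0.0259,0],0.3],[[0,0,0],[0.0043,0.0259,0],0.3],[[0,0,0],[0.0043,0.0259,0],0.3],[[0,0,0],[0,0,0],0.3],[[0,0,0],[0,0,0],0.3]]' > next.json && python3 -m handwheel next.json
python3 - <<'E'
from h import *
to([.5555,-.265,.07],-.042); print(sense()["force"],sense()["moment"])
T=tool(); im=read_camera("wrist"); np.save("Tw3.npy",T)
cv2.imwrite("pics/w3.png",cv2.resize(im[50:300,140:420,::-1],None,fx=2.4,fy=2.4,interpolation=cv2.INTER_CUBIC))
E
```

```text
time: 4.78
tcp_pos: [0.5223, -0.0057, 0.1018]
orientation: [3.14, -0.069, -0.003]
force: [-0.4, 0.4, -6.8]
grip_width: 0.538
finger_force: 45.0
time: 5.78
tcp_pos: [0.5532, -0.2675, 0.0998]
orientation: [-3.14, 0.074, 0.007]
force: [0.1, 1.5, -6.5]
grip_width: 0.539
finger_force: 45.0
tool shift [ 0.0023 -0.0026  0.0298] yaw now -0.0472 rz -0.0052 tilt [-0.0044  0.0006]
[ 0.08170779  1.51955321 -6.46551601] [0.10449449 0.01790877 0.05377048]
```

View pics/w3.png

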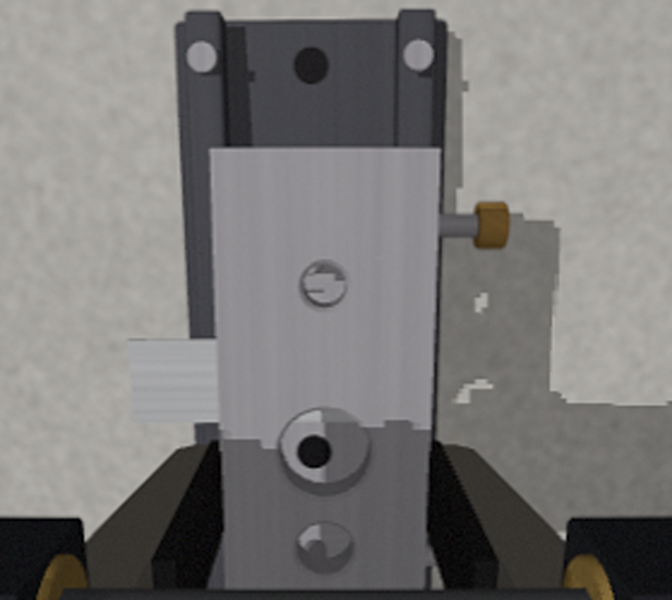

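The plate is held straight. Its stud hole is at crop (324,283), its large hole at (325,450), its +x corners at (211,149) and (440,149), and the holder's two +x bolts at (202,57) and (418,55).

```bash
python3 - <<'E'
from h import *
T=np.load("Tw3.npy"); f=lambda L:(np.array(L)+.5)/2.4-.5+[140,50]
zt=T[2,3]+.008
h=px2w("wrist",f([(324,283),(325,450),(325,547),(211,149),(440,149)]),zt,T)
hl=(h-T[:3,3])@T[:3,:3]; print((hl-np.array([[.05,0,0],[.01,0,0],[-.015,0,0],[.08,0,0],[.08,0,0]])).round(4))
b=px2w("wrist",f([(202,57),(418,55)]),.026,T); print("bolts",b.round(4)); print("T",T[:3,3].round(4))
# mid of +x bolts as seen in Tw1: (.6666,-.26955), die centre y line etc
m=b.mean(0); print("bolt mid",m, "stud mid by this view", m-np.array([.6666,-.26955,.026])+np.array([.5565,-.265,.06]))
E
```

```text
[[ 0.      0.0006 -0.0082]
 [ 0.0006  0.0008 -0.008 ]
 [ 0.0003  0.0008 -0.0079]
 [-0.0011 -0.0238 -0.0083]
 [-0.0011  0.0256 -0.0084]]
bolts [[ 0.6681 -0.2347  0.026 ]
 [ 0.6654 -0.3031  0.026 ]]
T [ 0.5532 -0.2675  0.0998]
bolt mid [ 0.666724   -0.26891195  0.026     ] stud mid by this view [ 0.556624   -0.26436195  0.06      ]
```

To row units: -0.005 rad / 1.5708 = -0.0032.

```bash
echo '[[[0,0,-0.0032],[0.0018,-0.0033,0],0.3],[[0,0,0],[0,0,0.012],0.3],[[0,0,0],[0,0,0.012],0.3],[[0,0,0],[0,0,0.006],0.3],[[0,0,0],[0,0,0],0.3],[[0,0,0],[0,0,0],0.3],[[0,0,0],[0,0,0],0.3]]' > next.json && python3 -m handwheel next.json
python3 - <<'E'
from h import *
to([.555,-.2643,.062],-.042); s=sense();print(s["force"],s["moment"])
E
```

```text
time: 6.42
tcp_pos: [0.5577, -0.2621, 0.0721]
orientation: [3.141, -0.058, 0.0]
force: [0.1, 0.5, -5.5]
grip_width: 0.537
finger_force: 45.0
tool shift [-0.0026  0.0022  0.0101] yaw now -0.0371 rz 0.0049 tilt [ 0.0002 -0.0001]
[ 0.09796811  0.46846851 -5.51643799] [ 0.01204876 -0.00281349  0.03097321]
```

To row units: 0.005 rad / 1.5708 = 0.0032.

```bash
echo '[[[0,0,0.0032],[-0.0026,0.0022,0],0.3],[[0,0,0],[0,0,0.004],0.3],[[0,0,0],[0,0,0.004],0.3],[[0,0,0],[0,0,0],0.3],[[0,0,0],[0,0,0],0.3],[[0,0,0],[0,0,0],0.3]]' > next.json && python3 -m handwheel next.json
echo '[[[0,0,0],[0,0,0.0015],0.3],[[0,0,0],[0,0,0.0015],0.3],[[0,0,0],[0,0,0],0.3],[[0,0,0],[0,0,0],0.3]]' > next.json && python3 -m handwheel next.json
python3 - <<'E'
from h import *
to([.555,-.2643,.062],-.042); s=sense();print(s["force"],s["moment"])
E
```

```text
time: 6.92
tcp_pos: [0.5548, -0.2642, 0.064]
orientation: [-3.141, 0.066, 0.0]
force: [-0.1, 0.4, -5.8]
grip_width: 0.539
finger_force: 45.0
time: 7.25
tcp_pos: [0.5547, -0.2642, 0.0609]
orientation: [-3.141, 0.066, 0.0]
force: [-0.7, -0.2, -6.5]
grip_width: 0.536
finger_force: 45.0
tool shift [ 0.0003  0.0001 -0.0011] yaw now -0.0422 rz -0.0002 tilt [-0.0003  0.0001]
[-0.65151961 -0.18451889 -6.52858993] [-0.03654101  0.02553596 -0.04994885]
```

```bash
for i in 1 2; do echo '[[[0,0,0],[0,0,0.001],0.3],[[0,0,0],[0,0,0],0.3],[[0,0,0],[0,0,0],0.3]]' > next.json && python3 -m handwheel next.json; done; python3 -c "
from h import *
print(sense()['force'],sense()['moment'])"
```

```text
time: 7.5
tcp_pos: [0.5547, -0.2642, 0.06]
orientation: [3.141, -0.066, -0.0]
force: [-0.0, 0.0, -5.2]
grip_width: 0.539
finger_force: 45.0
time: 7.75
tcp_pos: [0.5547, -0.2643, 0.059]
orientation: [-3.141, 0.066, 0.0]
force: [-0.4, 0.1, -6.4]
grip_width: 0.537
finger_force: 45.0
[-0.39196263  0.12966646 -6.38890654] [ 0.01453744 -0.01015079 -0.04643049]
```

```bash
for i in 1 2 3; do echo '[[[0,0,0],[0,0,0.001],0.3],[[0,0,0],[0,0,0.001],0.3],[[0,0,0],[0,0,0],0.3],[[0,0,0],[0,0,0],0.3]]' > next.json && python3 -m handwheel next.json | grep -E 'tcp|force:'; done; python3 -c "
from h import *
print(sense()['force'],sense()['moment'])"
```

```text
tcp_pos: [0.5547, -0.2642, 0.0569]
force: [-0.1, -0.1, -6.5]
finger_force: 45.0
tcp_pos: [0.5547, -0.2642, 0.0549]
force: [0.3, -0.0, -6.4]
finger_force: 45.0
tcp_pos: [0.5547, -0.2643, 0.053]
force: [-0.4, 0.0, -6.7]
finger_force: 45.0
[-0.35974805  0.04219491 -6.65929553] [ 0.04953326 -0.00361074 -0.00583162]
```

It dropped over the studs first time, with no side force. I'll carry on down gently.

```bash
for i in 1 2 3; do echo '[[[0,0,0],[0,0,0.001],0.3],[[0,0,0],[0,0,0.001],0.3],[[0,0,0],[0,0,0],0.3],[[0,0,0],[0,0,0],0.3]]' > next.json && python3 -m handwheel next.json | grep -E 'tcp|force:'; done; for i in 1 2 3; do echo '[[[0,0,0],[0,0,0.001],0.3],[[0,0,0],[0,0,0],0.3],[[0,0,0],[0,0,0],0.3]]' > next.json && python3 -m handwheel next.json | grep -E 'tcp|force:'; done; python3 -c "
from h import *
print(sense()['force'],sense()['moment'])"
```

```text
tcp_pos: [0.5547, -0.2642, 0.051]
force: [0.1, 0.8, -6.0]
finger_force: 45.0
tcp_pos: [0.5547, -0.2642, 0.0489]
force: [0.4, -0.0, -5.9]
finger_force: 45.0
tcp_pos: [0.5547, -0.2642, 0.0469]
force: [0.1, 0.1, -6.3]
finger_force: 45.0
tcp_pos: [0.5547, -0.2642, 0.046]
force: [-0.7, 0.5, -5.9]
finger_force: 45.0
tcp_pos: [0.5547, -0.2643, 0.045]
force: [0.7, 0.2, -6.6]
finger_force: 45.0
tcp_pos: [0.5548, -0.2643, 0.044]
force: [1.3, 0.7, -5.8]
finger_force: 45.0
[ 1.3091211   0.652597   -5.84277873] [ 0.05578397  0.06134411 -0.02251225]
```

```bash
for i in 1 2; do echo '[[[0,0,0],[0,0,0.0005],0.3],[[0,0,0],[0,0,0],0.3],[[0,0,0],[0,0,0],0.3]]' > next.json && python3 -m handwheel next.json | grep -E 'tcp|force:'; done; python3 - <<'E'
from h import *
print(sense()['force'],sense()['moment'])
T=tool(); im=read_camera("wrist"); np.save("Tw4.npy",T)
cv2.imwrite("pics/w4.png",cv2.resize(im[50:300,140:420,::-1],None,fx=2.4,fy=2.4,interpolation=cv2.INTER_CUBIC))
E
```

```text
tcp_pos: [0.5548, -0.2643, 0.0439]
force: [-1.7, 0.1, -1.8]
finger_force: 45.0
tcp_pos: [0.5548, -0.2643, 0.0439]
force: [-4.7, 1.6, 5.4]
finger_force: 45.0
[-4.74743161  1.63144147  5.44465786] [0.41392243 0.94559303 0.02480211]
```

View pics/w4.png

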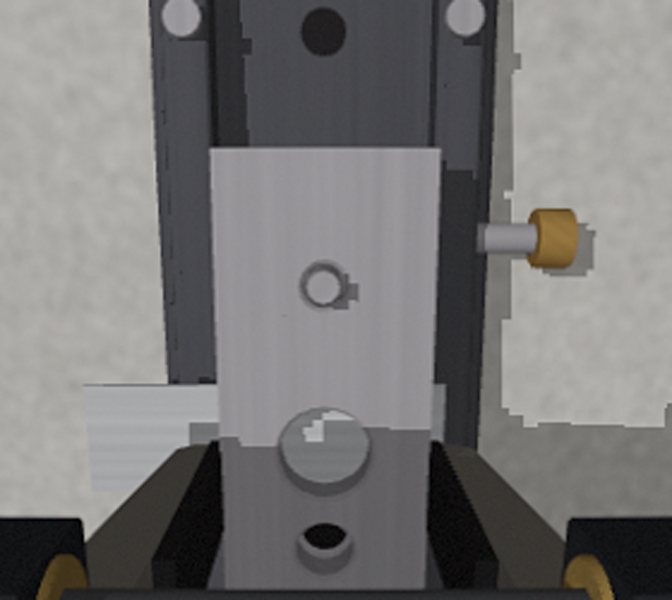

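The plate is seated. The stud stands through its hole at crop (323,285), and only the strip shows under the large hole. I'll release it and move to the punch.

```bash
echo '[[[0,0,0],[0,0,0],0.85],[[0,0,0],[0,0,0],0.85],[[0,0,0],[0,0,0],0.85],[[0,0,0],[0,0,0],0.85],[[0,0,0],[0,0,-0.01],0.85],[[0,0,0],[0,0,-0.03],0.85],[[0,0,0],[0,0,-0.03],0.85],[[0,0,0],[0,0,-0.03],0.85],[[0,0,0],[0,0,-0.03],0.85],[[0,0,0],[0,0,-0.03],0.85],[[0,0,0],[-0.0067,-0.0387,0],0.85],[[0,0,0],[-0.0067,-0.0387,0],0.85]]' > next.json && python3 -m handwheel next.json | grep -E 'tcp|grip|force'
echo '[[[0,0,0],[-0.0067,-0.0387,0],0.85],[[0,0,0],[-0.0067,-0.0387,0],0.85],[[0,0,0],[-0.0067,-0.0387,0],0.85],[[0,0,0],[-0.0067,-0.0387,0],0.85],[[0,0,0],[-0.0067,-0.0387,0],0.85],[[0,0,0],[-0.0067,-0.0387,0],0.85],[[0,0,0],[-0.0067,-0.0387,0],0.5],[[0,0,0],[-0.0067,-0.0387,0],0.5],[[0,0,0],[-0.0067,-0.0387,0],0.5],[[0,0,0],[-0.0067,-0.0387,0],0.5],[[0,0,0],[-0.0067,-0.0387,0],0.5],[[0,0,0],[0,0,0],0.5]]' > next.json && python3 -m handwheel next.json
echo '[[[0,0,0],[0,0,0],0.5],[[0,0,0],[0,0,0],0.5]]' > next.json && python3 -m handwheel next.json
python3 - <<'E'
from h import *
T=tool(); im=read_camera("wrist"); np.save("Tw5.npy",T)
cv2.imwrite("pics/w5.png",cv2.resize(im[50:300,140:420,::-1],None,fx=2.4,fy=2.4,interpolation=cv2.INTER_CUBIC))
E
```

```text
tcp_pos: [0.5458, -0.1884, 0.2061]
force: [0.5, 0.7, -0.7]
grip_width: 0.847
finger_force: 0.0
time: 13.05
tcp_pos: [0.4864, 0.2514, 0.2044]
orientation: [-3.135, 0.048, -0.001]
force: [-0.3, 0.2, 0.8]
grip_width: 0.503
finger_force: 0.0
time: 13.22
tcp_pos: [0.4892, 0.2414, 0.2033]
orientation: [3.14, -0.067, 0.001]
force: [-0.3, -0.2, 0.0]
grip_width: 0.501
finger_force: 0.0
```

View pics/w5.png

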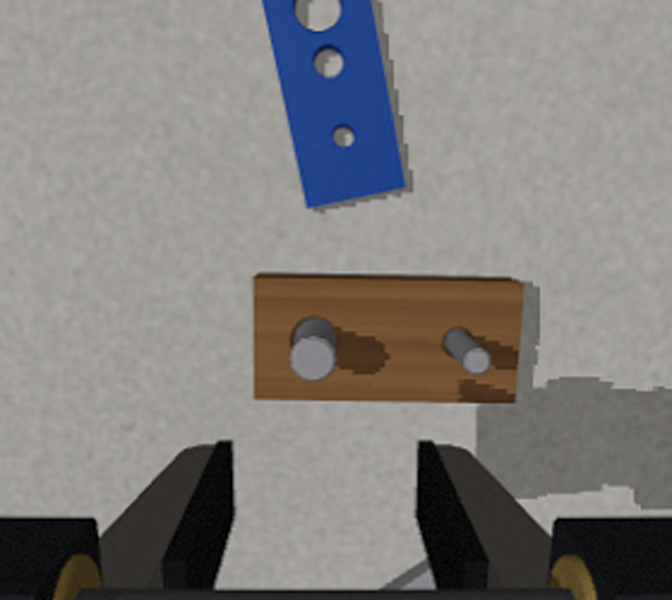

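The stand is below. The large punch's top is at crop (313,358) and the small punch's at (476,360).

```bash
python3 - <<'E'
from h import *
T=np.load("Tw5.npy"); f=lambda L:(np.array(L)+.5)/2.4-.5+[140,50]
p=px2w("wrist",f([(313,358),(476,360)]),.076,T);print(p.round(4)); to([p[0,0],p[0,1],.1],-.042)
E
```

```text
[[0.4944 0.2454 0.076 ]
 [0.4906 0.1765 0.076 ]]
tool shift [ 0.0046 -0.0052  0.1032] yaw now -0.0441 rz -0.0021 tilt [ 0.0004 -0.001 ]
```

```bash
echo '[[[0,0,0],[0.0045,-0.0058,0],0.5],[[0,0,0],[0,0,0.03],0.5],[[0,0,0],[0,0,0.03],0.5],[[0,0,0],[0,0,0.03],0.5],[[0,0,0],[0,0,0.03],0.5],[[0,0,0],[0,0,0.02],0.5],[[0,0,0],[0,0,0.012],0.5],[[0,0,0],[0,0,0],0.5],[[0,0,0],[0,0,0],0.5],[[0,0,0],[0,0,0],0.5]]' > next.json && python3 -m handwheel next.json | grep -E 'tcp|grip|force'
python3 - <<'E'
from h import *
T=tool(); to([.4944-.0003,.2454+.0007,.05],-.042); im=read_camera("wrist"); np.save("Tw6.npy",T)
cv2.imwrite("pics/w6.png",cv2.resize(im[150:350,160:400,::-1],None,fx=3,fy=3,interpolation=cv2.INTER_CUBIC))
E
```

```text
tcp_pos: [0.495, 0.248, 0.0524]
force: [-0.6, -0.1, 0.5]
grip_width: 0.503
finger_force: 0.0
tool shift [-0.0008  0.0019  0.0024] yaw now -0.043 rz -0.001 tilt [0.0022 0.001 ]
```

View pics/w6.png

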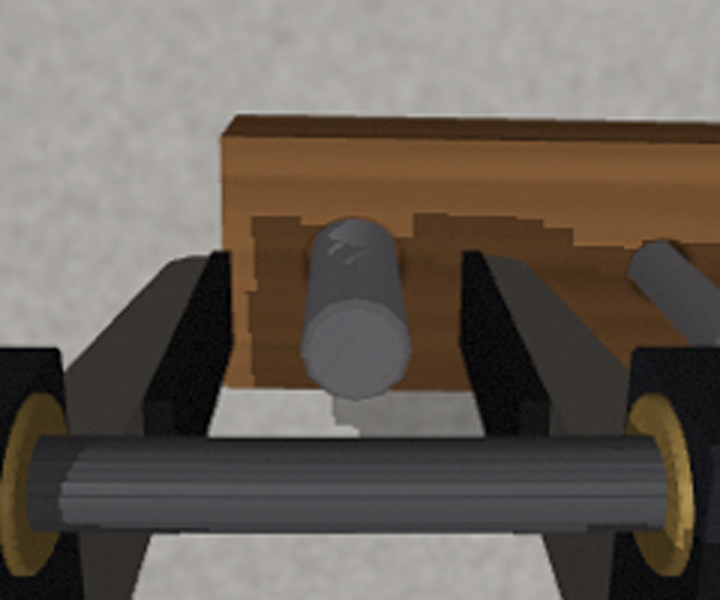

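The punch stands between the fingers, with its top at crop (356,349). I'll work out its offset in the tool frame and then close.

```bash
python3 - <<'E'
from h import *
T=np.load("Tw6.npy"); f=lambda L:(np.array(L)+.5)/3-.5+[160,150]
p=px2w("wrist",f([(356,349),(303,345),(411,345)]),.076,T);print(((p-T[:3,3])@T[:3,:3]).round(4),p[0].round(4)); to([p[0,0],p[0,1],.05])
E
```

```text
[[-0.0001  0.0025 -0.0236]
 [ 0.0006 -0.0069 -0.0236]
 [ 0.0006  0.0121 -0.0236]] [0.4947 0.2455 0.076 ]
tool shift [-0.0002  0.0026  0.0026] yaw now -0.0428 rz None tilt [0.0027 0.0012]
```

```bash
echo '[[[0,0,0],[0,0.0018,0.002],0.5],[[0,0,0],[0,0,0],0.35],[[0,0,0],[0,0,0],0.25],[[0,0,0],[0,0,0],0.1],[[0,0,0],[0,0,0],0.1],[[0,0,0],[0,0,0],0.1],[[0,0,0],[0,0,0],0.1]]' > next.json && python3 -m handwheel next.json 30 
python3 -c "
from h import *
print(sense()['force'],sense()['moment']);to([.4944,.2461,.05],-.042)"
```

```text
time: 14.73
tcp_pos: [0.4938, 0.2461, 0.0493]
orientation: [-3.141, 0.066, -0.001]
force: [0.1, 0.4, 1.6]
grip_width: 0.209
finger_force: 30.0
[0.10644164 0.38151835 1.58336399] [ 0.0173601   0.02496362 -0.04932492]
tool shift [ 0.0006 -0.     -0.0007] yaw now -0.0421 rz -0.0001 tilt [0.0003 0.0002]
```

```bash
echo '[[[0,0,0],[0,0,-0.01],0.1],[[0,0,0],[0,0,-0.02],0.1],[[0,0,0],[0,0,-0.025],0.1],[[0,0,0],[0,0,-0.025],0.1],[[0,0,0],[0,0,-0.025],0.1],[[0,0,0],[0,0,-0.025],0.1],[[0,0,0],[0,0,0],0.1],[[0,0,0],[0.0066,0.0363,0],0.1],[[0,0,0],[0.0066,0.0363,0],0.1],[[0,0,0],[0.0066,0.0363,0],0.1],[[0,0,0],[0.0066,0.0363,0],0.1],[[0,0,0],[0.0066,0.0363,0],0.1]]' > next.json && python3 -m handwheel next.json | grep -E 'tcp|grip|force'
echo '[[[0,0,0],[0.0066,0.0363,0],0.1],[[0,0,0],[0.0066,0.0363,0],0.1],[[0,0,0],[0.0066,0.0363,0],0.1],[[0,0,0],[0.0066,0.0363,0],0.1],[[0,0,0],[0.0066,0.0363,0],0.1],[[0,0,0],[0.0066,0.0363,0],0.1],[[0,0,0],[0.0066,0.0363,0],0.1],[[0,0,0],[0.0066,0.0363,0],0.1],[[0,0,0],[0.0066,0.0363,0],0.1],[[0,0,0],[0,0,0],0.1],[[0,0,0],[0,0,0],0.1],[[0,0,0],[0,0,0],0.1]]' > next.json && python3 -m handwheel next.json
python3 - <<'E'
from h import *
T=tool(); to([.5645,-.2647,.092],-.042); im=read_camera("wrist"); np.save("Tw7.npy",T)
cv2.imwrite("pics/w7.png",cv2.resize(im[100:350,140:420,::-1],None,fx=2.4,fy=2.4,interpolation=cv2.INTER_CUBIC))
E
```

```text
tcp_pos: [0.5182, 0.0616, 0.1786]
force: [1.4, -0.6, -1.4]
grip_width: 0.209
finger_force: 30.0
time: 16.73
tcp_pos: [0.5639, -0.2642, 0.1782]
orientation: [-3.139, 0.066, 0.003]
force: [-2.2, 0.7, -1.7]
grip_width: 0.209
finger_force: 30.0
tool shift [0.0007 0.0006 0.0862] yaw now -0.0422 rz -0.0002 tilt [-0.0016  0.0015]
```

View pics/w7.png

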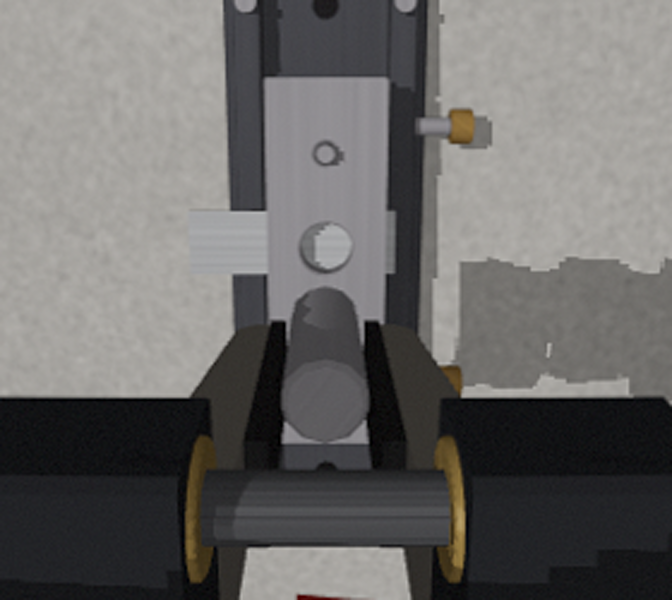

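The punch is held upright, with its top at crop (326,401). The plate's large hole is at (326,246), showing the strip, and a stud is at (326,153). I've used all 10 picture views, so from here I'll go by numbers and feel.

```bash
python3 - <<'E'
from h import *
T=np.load("Tw7.npy"); f=lambda L:(np.array(L)+.5)/2.4-.5+[140,100]
loc=lambda p:((p-T[:3,3])@T[:3,:3]).round(4)
h=px2w("wrist",f([(326,246),(326.5,153),(264,77),(388,77)]),[.052,.06,.052,.052],T);print("hole,stud,corners",h.round(4).tolist(),loc(h).tolist())
print("punch top",loc(px2w("wrist",f([(326,401),(283,395),(369,395)]),T[2,3]+.0267,T)).tolist())
# foot front edge: predicted pixel of foot circle for punch centre x = 0..2mm
for x in(0,.001,.002):
    q=w2px("wrist",[(T@[x+.01,0,.0353,1])[:3]],T); print(x,((q-[140,100]+.5)*2.4-.5).round(1))
to([.5645,-.2647,.092],-.042)
E
```

```text
hole,stud,corners [[0.5654, -0.2653, 0.052], [0.605, -0.2671, 0.06], [0.6356, -0.2434, 0.052], [0.6335, -0.293, 0.052]] [[0.0017, 0.0012, 0.1262], [0.0414, 0.0014, 0.1181], [0.071, -0.0236, 0.1261], [0.0709, 0.026, 0.126]]
punch top [[0.0008, 0.001, -0.0267], [0.0022, -0.0083, -0.0267], [0.0022, 0.0102, -0.0267]]
0 [[322.3 284. ]]
0.001 [[322.3 280.7]]
0.002 [[322.3 277.5]]
tool shift [0.0004 0.0015 0.0864] yaw now -0.0405 rz 0.0015 tilt [-0.0012  0.0015]
```

```bash
echo '[[[0,0,0],[0,0,0.025],0.1],[[0,0,0],[0,0,0.025],0.1],[[0,0,0],[0,0,0.02],0.1],[[0,0,0],[0,0,0.012],0.1],[[0,0,0],[0,0,0],0.1],[[0,0,0],[0,0,0],0.1],[[0,0,0],[0,0,0],0.1],[[0,0,0],[0,0,0],0.1]]' > next.json && python3 -m handwheel next.json | grep -E 'tcp|grip|force'
python3 -c "
from h import *
print(sense()['force'],sense()['moment']);to([.5647,-.2645,.088],-.042)"
```

```text
tcp_pos: [0.5657, -0.2652, 0.0987]
force: [-0.0, 0.3, -2.1]
grip_width: 0.206
finger_force: 30.0
[-0.03239031  0.27768832 -2.143099  ] [0.02907366 0.07818449 0.00560462]
tool shift [-0.001  -0.0007  0.0107] yaw now -0.0419 rz 0.0001 tilt [ 0.0025 -0.001 ]
```

```bash
echo '[[[0,0,0],[0,0,0.004],0.1],[[0,0,0],[0,0,0.003],0.1],[[0,0,0],[0,0,0],0.1],[[0,0,0],[0,0,0],0.1],[[0,0,0],[0,0,0],0.1]]' > next.json && python3 -m handwheel next.json | grep -E 'tcp|grip|force'
python3 -c "
from h import *
print(sense()['force'],sense()['moment']);to([.5647,-.2645,.088],-.042)"
```

```text
tcp_pos: [0.5645, -0.2651, 0.0901]
force: [0.8, -0.3, -1.3]
grip_width: 0.209
finger_force: 30.0
[ 0.77927712 -0.29900274 -1.27620964] [0.00507678 0.01414612 0.0184714 ]
tool shift [ 0.0001 -0.0006  0.0021] yaw now -0.0424 rz -0.0004 tilt [ 0. -0.]
```

```bash
echo '[[[0,0,0],[0,-0.0005,0.001],0.1],[[0,0,0],[0,0,0.001],0.1],[[0,0,0],[0,0,0],0.1],[[0,0,0],[0,0,0],0.1]]' > next.json && python3 -m handwheel next.json | grep -E 'tcp|force:'; for i in 1 2 3; do echo '[[[0,0,0],[0,0,0.001],0.1],[[0,0,0],[0,0,0],0.1],[[0,0,0],[0,0,0],0.1]]' > next.json && python3 -m handwheel next.json | grep -E 'tcp|force:'; done
python3 -c "
from h import *
print(sense()['force'],sense()['moment'])"
```

```text
tcp_pos: [0.5645, -0.2645, 0.088]
force: [-0.9, 0.2, -1.5]
finger_force: 30.0
tcp_pos: [0.5645, -0.2646, 0.087]
force: [-0.5, -0.2, -1.5]
finger_force: 30.0
tcp_pos: [0.5645, -0.2646, 0.086]
force: [-0.4, -0.7, -0.7]
finger_force: 30.0
tcp_pos: [0.5645, -0.2646, 0.085]
force: [0.5, -1.1, -1.5]
finger_force: 30.0
[ 0.54045385 -1.12928288 -1.49721298] [ 0.08537006  0.05581529 -0.00752524]
```

The foot is in the hole without touching. I'll lower it to the strip.

```bash
for i in 1 2 3; do echo '[[[0,0,0],[0,0,0.001],0.1],[[0,0,0],[0,0,0.001],0.1],[[0,0,0],[0,0,0],0.1],[[0,0,0],[0,0,0],0.1]]' > next.json && python3 -m handwheel next.json | grep -E 'tcp|force:'; done
for i in 1 2; do echo '[[[0,0,0],[0,0,0.001],0.1],[[0,0,0],[0,0,0],0.1],[[0,0,0],[0,0,0],0.1]]' > next.json && python3 -m handwheel next.json | grep -E 'tcp|force:'; done
python3 -c "
from h import *
print(sense()['force'],sense()['moment'])"
```

```text
tcp_pos: [0.5645, -0.2645, 0.0829]
force: [-0.7, -0.6, -1.9]
finger_force: 30.0
tcp_pos: [0.5645, -0.2645, 0.081]
force: [-0.2, 0.4, -1.5]
finger_force: 30.0
tcp_pos: [0.5645, -0.2646, 0.0789]
force: [-0.9, 0.1, -1.9]
finger_force: 30.0
tcp_pos: [0.5645, -0.2646, 0.078]
force: [0.1, 0.3, -1.6]
finger_force: 30.0
tcp_pos: [0.5645, -0.2646, 0.077]
force: [-0.6, 0.2, -1.8]
finger_force: 30.0
[-0.62313539  0.21130592 -1.84338873] [ 0.02084897  0.01621909 -0.03140093]
```

```bash
for i in 1 2; do echo '[[[0,0,0],[0,0,0.0005],0.1],[[0,0,0],[0,0,0],0.1],[[0,0,0],[0,0,0],0.1]]' > next.json && python3 -m handwheel next.json | grep -E 'tcp|force:'; done
python3 -c "
from h import *
print(sense()['force'],sense()['moment'])"
```

```text
tcp_pos: [0.5647, -0.2646, 0.0768]
force: [-0.1, -0.6, 0.9]
finger_force: 30.0
tcp_pos: [0.5648, -0.2646, 0.0767]
force: [-1.6, 0.1, 5.7]
finger_force: 30.0
[-1.55127122  0.05354379  5.69454592] [ 0.25488747  0.38016374 -0.00917674]
```

It's down on the strip, at the expected height. Now I'll release it, back away straight up, and clear the view.

```bash
echo '[[[0,0,0],[0,0,0],0.25],[[0,0,0],[0,0,0],0.35],[[0,0,0],[0,0,0],0.45],[[0,0,0],[0,0,0],0.45],[[0,0,0],[0,0,0],0.45],[[0,0,0],[0,0,-0.01],0.45],[[0,0,0],[0,0,-0.02],0.45],[[0,0,0],[0,0,-0.03],0.45],[[0,0,0],[0,0,-0.03],0.45],[[0,0,0],[0,0,-0.03],0.45],[[0,0,0],[0,0,0],0.45],[[0,0,0],[0,0,0],0.45]]' > next.json && python3 -m handwheel next.json | grep -E 'time|tcp|grip|force'
python3 - <<'E'
from h import *
T=tool(); im=read_camera("wrist"); cv2.imwrite("pics/w8raw.png",im[:,:,::-1])
# expected punch top circle if home & upright vs. image disc
for z,r,n in((.1035,.01,"top"),(.052,.011,"hole")):
    a=np.linspace(0,2*np.pi,9)[:-1]; P=np.c_[.5647+r*np.cos(a),-.2646+r*np.sin(a),np.full(8,z)]
    print(n,w2px("wrist",P,T).round(1).tolist())
g=cv2.GaussianBlur(cv2.cvtColor(im,cv2.COLOR_RGB2GRAY),(0,0),1)
cx,cy=w2px("wrist",[(.5647,-.2646,.1035)],T)[0]; print(cx,cy)
y0,x0=int(cy)-26,int(cx)-26
print(cv2.resize(g[y0:y0+52,x0:x0+52],(26,26),interpolation=cv2.INTER_AREA))
E
```

```text
time: 21.95
tcp_pos: [0.5658, -0.265, 0.1989]
force: [0.5, 0.1, -1.0]
grip_width: 0.451
finger_force: 0.0
top [[273.1, 202.2], [265.5, 205.7], [262.7, 213.3], [266.3, 220.6], [274.1, 223.4], [281.6, 220.0], [284.5, 212.4], [281.1, 205.0]]
hole [[273.3, 191.3], [266.2, 194.5], [263.6, 201.7], [266.9, 208.6], [274.2, 211.2], [281.2, 208.0], [283.9, 200.9], [280.7, 193.9]]
273.6183389986 212.8787798470118
[[ 91  91 123 141 142 142 142 143 143 142 140 141 143 142 142 142 142 142
  140 140 142 142 139 139 138 109]
 [151 150 145 142 142 142 142 142 143 142 140 141 142 142 142 142 141 141
  140 140 141 142 139 139 139 125]
 [164 162 150 142 142 142 142 143 143 141 140 138 135 132 133 137 140 141
  140 140 141 141 139 139 139 128]
 [164 163 150 141 142 142 142 142 143 140 131 114 101  95  95 104 121 136
  139 140 141 141 139 139 139 128]
 [166 165 151 142 142 143 142 142 142 127 102  91  85  81  76  74  82 110
  130 134 139 141 139 139 139 128]
 [166 164 151 142 142 142 141 142 137 110  90  88  85  80  74  70  67  81
   99 106 125 134 133 135 138 128]
 [165 164 151 142 142 142 141 141 129 10
[... 1440 characters left out ...]
80 115 130
  135 136 138 137 136 136 129  74]
 [ 66  64  87 133 140 140 140 139 139 136 116  84  75  81 103 110 116 132
  135 136 137 137 136 136 128  73]
 [ 66  63  86 132 140 140 140 139 139 137 130 105  85  85  97 110 128 137
  135 136 137 137 136 136 127  72]
 [ 66  63  85 133 140 140 139 139 138 137 135 130 120 114 120 131 137 137
  135 136 137 137 136 136 126  70]
 [ 66  63  85 132 139 140 139 139 138 137 136 136 136 135 136 138 138 137
  135 136 137 137 135 135 124  69]
 [ 66  63  84 132 139 139 139 138 138 137 136 136 136 136 137 138 138 137
  135 136 136 136 135 135 124  68]
 [ 66  62  83 131 139 139 139 138 138 137 136 135 136 136 137 138 138 137
  135 135 136 136 135 135 123  68]]
```

The top of the punch shows centred at about (273.5, 212.5), against (273.6, 212.9) predicted for upright and home. The gripper is clear, so I'm handing in.

```bash
python3 -c "
from plant import *
print(job_done())"
```

```text
the job is handed in; nothing more can be done
None
```

The guide plate is fully home on the die studs and the large punch stands upright in its large hole on the strip; I handed the job in at about 22 s with the gripper clear, and no verdict came back.

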